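# Fit the return spring to the lid press

### The job

The hand press that closes tub lids has been taken apart for cleaning: one of its two rods carries its return spring, the other rod is bare. From the wooden tray take the spring that matches the fitted one, the wide tall one, thread it over the end of the bare rod and guide it down without dropping it until it stands fully home on its seat, then let go. Leave the two other springs standing where they are in the tray.

Things in the scene. Friction and masses are not known exactly. Their poses are not given: they have to be found in the camera images.
- tall_spring_mid (a point): the spring to fit: steel compression spring, stiff enough to be handled as rigid, standing upright on the 8 mm thick floor of a shallow wooden tray (walls 20 mm high). Outside diameter 49 mm, inside about 38 mm, height 80 mm, wire 5 mm, 110 to 180 g. This point is its centre, on the axis, 40 mm above its foot; z is its axis, upward.
- short_spring_mid (a point): bystander: steel spring of the same 49 mm width but only 40 mm high, standing in the same tray. This point is its centre, 20 mm above its foot. The three springs stand in a rough row in the tray in any order, about 95 mm from one to the next.
- narrow_spring_mid (a point): bystander: narrow steel spring, outside diameter 21 mm, height 80 mm, standing in the same tray. This point is its centre, 40 mm above its foot.
- rod_tip (a point): top centre of the fixed bare upright steel rod: 16 mm diameter, last 7 mm tapered, 60 mm tall above its seat, a flat dark 76 mm disc on the grey press base (270 x 130 x 18 mm, fixed). A spring that is home has its centre 20 mm below this point and its top 20 mm above it. The other rod, with its equal spring fitted (fixed), stands 170 mm away along this frame's -y; z is up.
Not all that is in view belongs to the job. What is meant by the part that bears narrow_spring_mid is not red, and is the smaller of those in its own colour.

How it is judged:
By the outcome, as a careful person would: the job done as asked, in the order asked, and still so for the second after the job is handed in, with the robot touching nothing.
It also fails if it takes over 38 s, if anything falls off the work surface, if the arm or the gripper's body presses on something with over 40 N, if the wrist force passes 120 N, or if a joint passes its speed limit or range.

### The arm

A 7-joint arm with a two-finger parallel gripper is mounted at the origin on the work surface. World frame = base frame: x ahead of the robot, y to its left, z up, the work surface at z = 0. Lengths are in m, angles in rad, forces in N, time in s.
With the tool pointing down it reaches from about 0.35 to 0.9 m from the base axis. Payload 8.1 kg.
Tool frame: the origin (TCP) lies at the very end of the fingers, on their centre line; the grasp point (between the pads) lies grip_point_offset behind it (grip_point_offset is the distance from the TCP to the grasp point, in m); z points along the fingers, y is the direction in which the jaws open and shut (so a half turn about z gives the same grasp; the last joint's range is limited). The gripper opens to 92 mm and grips with 3 to 60 N. Pads are 19 mm wide; open, the fingers measure 130 mm over their backs; the gripper's body (75 mm by 190 mm) begins 47 mm behind the grasp point.
Start: joints at [1.154, 0.434, 0.025, 1.573, -0.012, 1.134, -0.075], TCP at [0.193, -0.595, 0.227] pointing down, gripper open.
Joint ranges: [-2.62, 2.62], [-0.44, 2.09], [-1.27, 1.32], [0.08, 2.57], [-1.32, 4.46], [0.12, 2], [-2.74, 2.74]. Speed limits (rad/s): [2.22, 2.22, 3.01, 3.01, 3.14, 3.14, 3.14].

### API

Orientations are given as a rotation vector (axis times angle).
In Python, from cell import * gives the robot as it stands.
- The arm moves only by the tool drive_tool, never from a script. Its argument "increments" is a list of rows, each an object of numbers: "grip": the gripper's target within -1 to 1 (shut at 1, half-way at 0, fully open at -1); "tx", "ty", "tz": the shift along the world's x, y, z normalised to -1 to 1, where 1 is 400 mm; "turn": the turn about the world's z normalised to -1 to 1, where 1 is 60 degrees. In form: [{"grip": .., "tx": .., "ty": .., "tz": .., "turn": ..}, ...]. A call has 1 to 20 rows; each row is the pose to reach, as a shift and turn from the pose measured when the call began; what a row does not reach only later rows make up. A row lasts 1/10 s, in which the tool goes at most 50 mm and 8.59 degrees, less where a joint would pass 70% of its speed; a pose out of reach is approached as far as the arm can. A call with a number of a shift or a turn outside -1 to 1 is refused whole. A call with a gripper value outside its range is refused whole. The fingers move at their own pace and stop on an object; "newtons" is the grip in N (left out, the last holds). Time passes only in rows, so rows that repeat a pose let the fingers close. It gives the time, the measured TCP pose, the force and the opening at its end, in the units of the state.
- observe(): the state, without advancing time (a new reading comes with each control period).
- get_image(name): name is "scene" or "top"; returns the picture (400x640x3 uint8, red, green, blue); there is no depth.
- camera_info(name): a dict with "fx", "fy", "cx", "cy" (pixels), "distortion" ([k1, k2, p1, p2, k3] as OpenCV has them; the pictures are not rectified), "eye" and "rotation" of the camera in the world. Camera axes: x right, y down, z forward; pixel columns grow to the right and rows downward; lengths in m; the calibration is good to about 2 mm. A picture is of the moment at which its call begins. camera_info takes no time and is no camera call.
- sign_off(): hands the job in, once; it reports no verdict.
The state is a dict: "clock": time; "joints": joint angles; "dq": joint speeds; "joint_efforts": joint torques, N m; "position": TCP position; "ee_rot": TCP orientation; "force": force on the tool from outside, world axes, zero at the start; "ft_torque": the same for the moment, N m; "width": opening from 0.0 (shut) to 1.0 (fully open).
Only numpy, scipy, OpenCV 4.12 (cv2) and the standard library are available. Lean on these libraries where they do the work, as an engineer would, in place of code of your own. Each camera call takes 0.05 s, during which the arm holds its last target. There are 200 camera calls.

## Working session

There is one attempt and no reset: what is moved stays moved. The work goes in short steps, Python scripts to look and compute and a tool call to move; the robot and the scene stay as the last step left them, time stands still between calls to the robot, and variables do not carry over. Pictures are saved under pics/ and viewed, about 8 in all and at most 12, crops included, and the job is handed in when it is done.

Besides the shell and the picture viewer there is one more tool, called after ">>>" as a command line: name --argument value ..., lists and objects as JSON in quotes. drive_tool: Moves the arm, as the interface text tells. Its arguments: {"type":"object","properties":{"increments":{"type":"array","items":{"type":"object","properties":{"grip":{"type":"number"},"tx":{"type":"number"},"ty":{"type":"number"},"tz":{"type":"number"},"turn":{"type":"number"}}}},"newtons":{"type":"number"}},"required":["increments"]}

```bash
mkdir -p pics
python3 - <<'E'
from cell import *
import cv2
for n in("scene","top"):
    cv2.imwrite(f"pics/{n}0.png",get_image(n)[:,:,::-1]); print(camera_info(n))
print(observe())
E
```

```text
{'fx': 493.32129002484396, 'fy': 493.32129002484396, 'cx': 318.2487638619714, 'cy': 194.69111942990864, 'distortion': array([0.00123192, 0.        , 0.        , 0.        , 0.        ]), 'eye': array([ 1.12874419, -0.71955748,  0.91116752]), 'rotation': array([-2.18615029, -0.83300331,  0.35706543])}
{'fx': 451.36346421143224, 'fy': 451.36346421143224, 'cx': 316.3655476506433, 'cy': 204.31805227652094, 'distortion': array([-0.09133273,  0.        ,  0.        ,  0.        ,  0.        ]), 'eye': array([ 0.41644644, -0.03616084,  1.01135869]), 'rotation': array([-2.1666047 ,  2.12751678, -0.12466794])}
{'clock': 0.1, 'joints': array([ 1.15439575,  0.43513999,  0.02495593,  1.5740035 , -0.01158921,
        1.13398518, -0.07506904]), 'dq': array([ 7.54109622e-04, -5.44387395e-05,  1.19027407e-03, -3.11145552e-03,
       -6.41901776e-04,  1.24178327e-03,  4.93794639e-04]), 'joint_efforts': array([ 3.03383640e-03, -6.69123960e+01,  9.87781137e-01, -3.15146542e+01,
       -6.06604549e-02,  3.73570563e-02,  6.64783897e-05]), 'position': array([ 0.19273882, -0.5940627 ,  0.22603253]), 'ee_rot': array([-3.10167532e+00, -4.90658563e-01,  5.39967012e-04]), 'force': array([-0.28245901,  1.32942595, -0.5423411 ]), 'ft_torque': array([ 0.01317271, -0.01872135,  0.00553427]), 'width': 0.9999675819998698}
```

View pics/scene0.png

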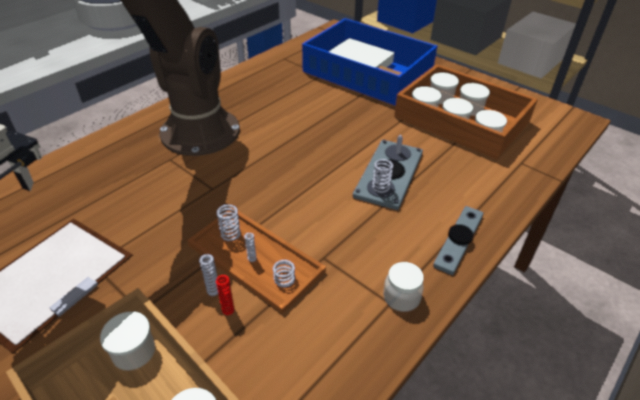

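View pics/top0.png

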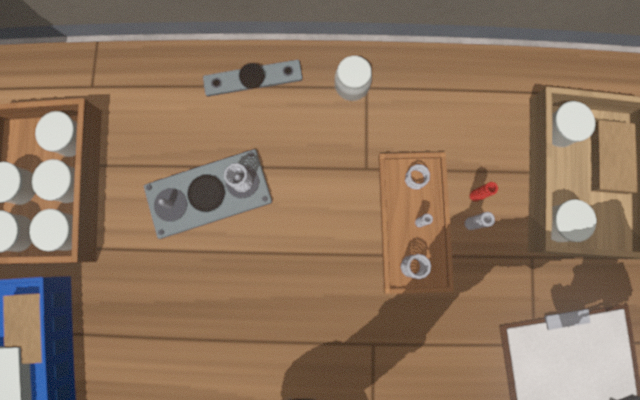

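Candidates in the scene view are the wide tall spring (228,222), the narrow grey one in the tray (251,248), the wide short one (284,275), and outside the tray a larger grey one (209,275) and a red one (226,295). The one to fit is the wide tall one at scene (228,222), top (416,266). I'll confirm that in one enlarged crop.

Run:
```python
import cv2,numpy as np
s=cv2.imread("pics/scene0.png");t=cv2.imread("pics/top0.png")
def c(im,x,y,w,h,k=4):return cv2.resize(im[y:y+h,x:x+w],None,fx=k,fy=k,interpolation=cv2.INTER_CUBIC)
A=np.hstack([c(s,190,195,100,75),c(t,370,225,100,75)])
B=np.hstack([c(s,350,125,100,75),c(t,140,150,100,75)])
cv2.imwrite("pics/crop1.png",np.vstack([A,B]))
```

```text
(no output)
```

View pics/crop1.png

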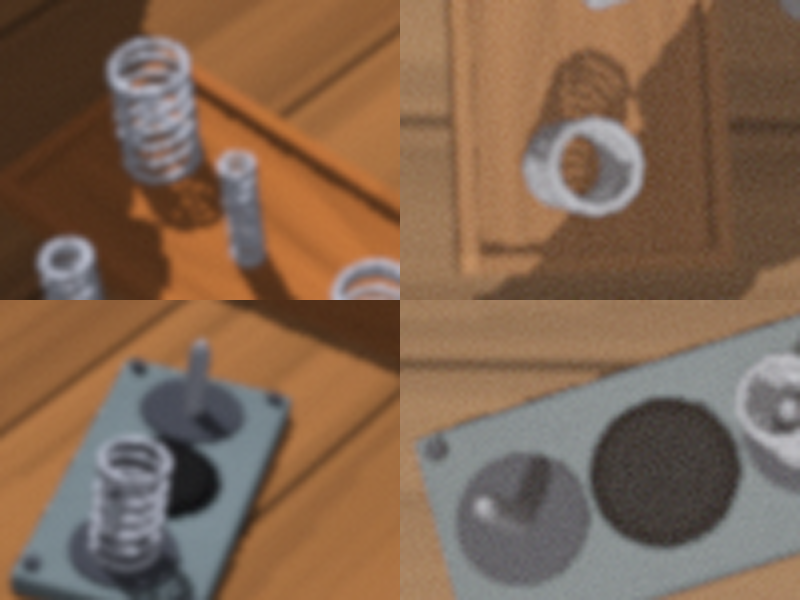

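Crop confirms it: the wide tall spring's top ring centre is at scene (227,211.5), top (419.2,266.5). The bare rod tip is at scene (400,136), top (161.2,202.2), and the fitted rod's tip is at top (237.5,177.2).

```bash
cat > h.py <<'E'
from cell import *
import cv2,numpy as np
from scipy.spatial.transform import Rotation as R
def cam(n):
    c=camera_info(n);K=np.array([[c['fx'],0,c['cx']],[0,c['fy'],c['cy']],[0,0,1]]);return c,K,R.from_rotvec(np.ravel(c['rotation'])).as_matrix()
def ray(n,p):
    c,K,M=cam(n);u=cv2.undistortPoints(np.array([[p]],float),K,c['distortion'])[0,0]
    d=M@[u[0],u[1],1];return c['eye'],d/np.linalg.norm(d)
def atz(n,p,z):
    e,d=ray(n,p);return e+d*(z-e[2])/d[2]
def tri(a,b):
    A=np.zeros((3,3));v=np.zeros(3);rs=[ray("scene",a),ray("top",b)]
    for e,d in rs: P=np.eye(3)-np.outer(d,d);A+=P;v+=P@e
    x=np.linalg.solve(A,v);return x,[np.linalg.norm((np.eye(3)-np.outer(d,d))@(x-e))for e,d in rs]
def proj(n,X):
    c,K,M=cam(n);return cv2.projectPoints(np.array(X,float).reshape(-1,3),cv2.Rodrigues(M.T)[0],-M.T@c['eye'],K,c['distortion'])[0][:,0]
E
python3 - <<'E'
from h import *
np.set_printoptions(precision=4,suppress=True)
print(tri((227,211.5),(419.2,266.5)),atz("top",(419.2,266.5),.088),atz("scene",(227,211.5),.088))
print(tri((400,136),(161.2,202.2)),atz("top",(161.2,202.2),.08))
print("other rod",atz("top",(237.5,177.2),.08))
print("narrow",atz("top",(427,219),.088),"short",atz("top",(417,176),.048))
print("tray corners",[atz("top",p,.02)[:2] for p in((380,153),(444,152),(451,290),(387,291))])
print(R.from_rotvec(observe()['ee_rot']).as_matrix())
E
```

```text
(array([ 0.4142, -0.2325,  0.0876]), [np.float64(0.0009414361982980058), np.float64(0.0009414361982978458)]) [ 0.4136 -0.2331  0.088 ] [ 0.4153 -0.2321  0.088 ]
(array([0.5386, 0.3087, 0.0781]), [np.float64(0.0014232758425091734), np.float64(0.001423275842509344)]) [0.5374 0.3069 0.08  ]
other rod [0.5934 0.146  0.08  ]
narrow [ 0.511 -0.25   0.088] short [ 0.6086 -0.2386  0.048 ]
tray corners [array([ 0.6654, -0.1615]), array([ 0.6707, -0.3068]), array([ 0.3633, -0.3173]), array([ 0.3595, -0.1773])]
[[ 0.9512  0.3087 -0.0006]
 [ 0.3087 -0.9512  0.0013]
 [-0.0001 -0.0014 -1.    ]]
```

```bash
python3 -c "
import cell
print([n for n in dir(cell) if n[0]!='_']); print(getattr(cell,'grip_point_offset',None), cell.observe()['position'])"
```

```text
['PlanningError', 'camera_info', 'get_image', 'grip_point_offset', 'observe', 'sign_off']
0.0188 [ 0.19273882 -0.5940627   0.22603253]
```

>>> drive_tool --increments '[{"grip":-1,"tx":0.55,"ty":0.9,"tz":0,"turn":0},{"grip":-1,"tx":0.55,"ty":0.9,"tz":0,"turn":0},{"grip":-1,"tx":0.55,"ty":0.9,"tz":0,"turn":0},{"grip":-1,"tx":0.55,"ty":0.9,"tz":0,"turn":0},{"grip":-1,"tx":0.55,"ty":0.9,"tz":0,"turn":0},{"grip":-1,"tx":0.55,"ty":0.9,"tz":0,"turn":0},{"grip":-1,"tx":0.55,"ty":0.9,"tz":0,"turn":0},{"grip":-1,"tx":0.55,"ty":0.9,"tz":0,"turn":0},{"grip":-1,"tx":0.55,"ty":0.9,"tz":0,"turn":0},{"grip":-1,"tx":0.55,"ty":0.9,"tz":0,"turn":0},{"grip":-1,"tx":0.55,"ty":0.9,"tz":0,"turn":0},{"grip":-1,"tx":0.55,"ty":0.9,"tz":0,"turn":0}]'

```text
clock: 1.3
position: [0.4119, -0.2353, 0.2258]
ee_rot: [-3.102, -0.488, 0.002]
force: [0.1, -0.5, 1.3]
width: 1.0
```

>>> drive_tool --increments '[{"grip":-1,"tx":0.0065,"ty":0.0065,"tz":-0.1},{"grip":-1,"tx":0.0065,"ty":0.0065,"tz":-0.18},{"grip":-1,"tx":0.0065,"ty":0.0065,"tz":-0.26},{"grip":-1,"tx":0.0065,"ty":0.0065,"tz":-0.34},{"grip":-1,"tx":0.0065,"ty":0.0065,"tz":-0.42},{"grip":-1,"tx":0.0065,"ty":0.0065,"tz":-0.455},{"grip":-1,"tx":0.0065,"ty":0.0065,"tz":-0.455},{"grip":-1,"tx":0.0065,"ty":0.0065,"tz":-0.455}]' --newtons 25

```text
invalid input
```

>>> drive_tool --increments '[{"grip":1},{"grip":1},{"grip":1},{"grip":1},{"grip":1},{"grip":1},{"grip":1},{"grip":1},{"grip":1},{"grip":1}]' --newtons 25

```text
invalid input
```

>>> drive_tool --increments '[{"grip":-1,"tx":0.0065,"ty":0.0065,"tz":-0.1,"turn":0},{"grip":-1,"tx":0.0065,"ty":0.0065,"tz":-0.18,"turn":0},{"grip":-1,"tx":0.0065,"ty":0.0065,"tz":-0.26,"turn":0},{"grip":-1,"tx":0.0065,"ty":0.0065,"tz":-0.34,"turn":0},{"grip":-1,"tx":0.0065,"ty":0.0065,"tz":-0.42,"turn":0},{"grip":-1,"tx":0.0065,"ty":0.0065,"tz":-0.455,"turn":0},{"grip":-1,"tx":0.0065,"ty":0.0065,"tz":-0.455,"turn":0},{"grip":-1,"tx":0.0065,"ty":0.0065,"tz":-0.455,"turn":0}]' --newtons 25

```text
clock: 2.1
position: [0.4141, -0.2337, 0.044]
ee_rot: [-3.103, -0.485, 0.003]
force: [0.0, -0.3, 0.0]
width: 1.0
```

>>> drive_tool --increments '[{"grip":1,"tx":0,"ty":0,"tz":0,"turn":0},{"grip":1,"tx":0,"ty":0,"tz":0,"turn":0},{"grip":1,"tx":0,"ty":0,"tz":0,"turn":0},{"grip":1,"tx":0,"ty":0,"tz":0,"turn":0},{"grip":1,"tx":0,"ty":0,"tz":0,"turn":0},{"grip":1,"tx":0,"ty":0,"tz":0,"turn":0},{"grip":1,"tx":0,"ty":0,"tz":0,"turn":0},{"grip":1,"tx":0,"ty":0,"tz":0,"turn":0},{"grip":1,"tx":0,"ty":0,"tz":0,"turn":0},{"grip":1,"tx":0,"ty":0,"tz":0,"turn":0}]' --newtons 25

```text
clock: 3.1
position: [0.4141, -0.2336, 0.0441]
ee_rot: [-3.103, -0.485, 0.002]
force: [-0.5, 0.4, 2.3]
width: 0.508
```

>>> drive_tool --increments '[{"grip":1,"tx":0,"ty":0,"tz":0.03,"turn":0},{"grip":1,"tx":0,"ty":0,"tz":0.08,"turn":0},{"grip":1,"tx":0,"ty":0,"tz":0.15,"turn":0},{"grip":1,"tx":0,"ty":0,"tz":0.22,"turn":0},{"grip":1,"tx":0,"ty":0,"tz":0.3,"turn":0},{"grip":1,"tx":0,"ty":0,"tz":0.38,"turn":0},{"grip":1,"tx":0,"ty":0,"tz":0.4,"turn":0},{"grip":1,"tx":0,"ty":0,"tz":0.4,"turn":0}]'

```text
clock: 3.9
position: [0.4147, -0.234, 0.2056]
ee_rot: [3.103, 0.485, 0.001]
force: [0.6, -0.5, -1.9]
width: 0.51
```

Run:
```python
from h import *
im=get_image("scene")[:,:,::-1];p=observe()['position'];print(p,observe()['force'],observe()['width'])
u,v=proj("scene",p)[0].astype(int);print(u,v)
c=im[v-60:v+60,u-80:u+80]
cv2.imwrite("pics/lift.png",cv2.resize(c,None,fx=4,fy=4,interpolation=cv2.INTER_CUBIC))
```

```text
[ 0.4139212  -0.23362494  0.20415216] [-0.0293171   1.422568   -1.48361637] 0.5147502625821503
219 174
```

View pics/lift.png

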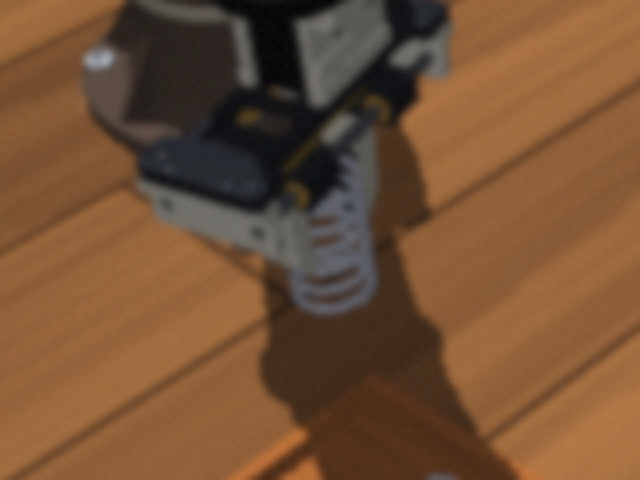

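The spring is held upright and clear of the tray, with its foot ring at about (222,187) in the scene image. Next I carry it to above the rod.

>>> drive_tool --increments '[{"grip":1,"tx":0.03,"ty":0.1,"tz":0,"turn":0},{"grip":1,"tx":0.05,"ty":0.2,"tz":0,"turn":0},{"grip":1,"tx":0.075,"ty":0.3,"tz":0,"turn":0},{"grip":1,"tx":0.1,"ty":0.4,"tz":0,"turn":0},{"grip":1,"tx":0.125,"ty":0.5,"tz":0,"turn":0},{"grip":1,"tx":0.15,"ty":0.6,"tz":0,"turn":0},{"grip":1,"tx":0.175,"ty":0.7,"tz":0,"turn":0},{"grip":1,"tx":0.2,"ty":0.78,"tz":0,"turn":0},{"grip":1,"tx":0.2,"ty":0.8,"tz":0,"turn":0},{"grip":1,"tx":0.2,"ty":0.8,"tz":0,"turn":0}]'

```text
clock: 4.95
position: [0.4928, 0.0876, 0.2026]
ee_rot: [-3.102, -0.49, 0.007]
force: [0.0, -0.4, -0.9]
width: 0.513
```

>>> drive_tool --increments '[{"grip":1,"tx":0.02,"ty":0.1,"tz":0,"turn":0},{"grip":1,"tx":0.04,"ty":0.2,"tz":0,"turn":0},{"grip":1,"tx":0.06,"ty":0.3,"tz":0,"turn":0},{"grip":1,"tx":0.08,"ty":0.4,"tz":0,"turn":0},{"grip":1,"tx":0.1,"ty":0.48,"tz":0,"turn":0},{"grip":1,"tx":0.113,"ty":0.54,"tz":-0.05,"turn":0},{"grip":1,"tx":0.113,"ty":0.551,"tz":-0.1,"turn":0},{"grip":1,"tx":0.113,"ty":0.551,"tz":-0.15,"turn":0},{"grip":1,"tx":0.113,"ty":0.551,"tz":-0.15,"turn":0},{"grip":1,"tx":0.113,"ty":0.551,"tz":-0.15,"turn":0}]'

```text
clock: 5.95
position: [0.5382, 0.306, 0.1421]
ee_rot: [3.103, 0.487, -0.009]
force: [-0.2, 0.1, -1.4]
width: 0.511
```

Run:
```python
from h import *
o=observe();p=o['position'];print(p,o['width'])
f=p+[0,0,-.036]
for n in("scene","top"):
    im=get_image(n)[:,:,::-1]
    q=proj(n,[f,[.538,.308,.079]]);print(n,q)
    u,v=q[1].astype(int);u0=max(u-50,0);v0=max(v-70,0);print(u0,v0)
    globals()[n+"c"]=cv2.resize(im[v0:v0+120,u0:u0+100],(400,480),interpolation=cv2.INTER_CUBIC)
cv2.imwrite("pics/above.png",np.hstack([scenec,topc]))
```

```text
[0.53822519 0.30597014 0.14211416] 0.5108701457533764
scene [[400.01171671 128.44034487]
 [399.22507745 135.9137143 ]]
349 65
top [[157.23720142 200.08944531]
 [160.88654831 201.96331992]]
110 131
```

View pics/above.png

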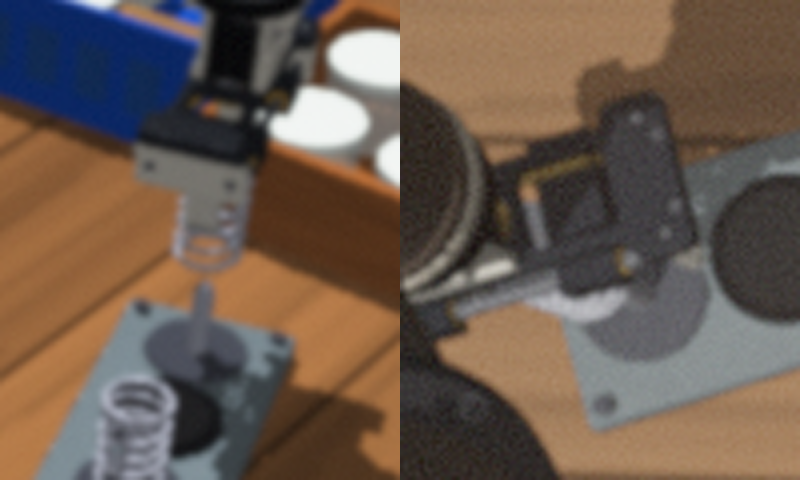

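The foot ring centre is at scene (400.5,127), right above the rod tip at (400,136.7). That is within 2 mm, against 11 mm of clearance, so I thread it on.

>>> drive_tool --increments '[{"grip":1,"tx":0,"ty":0.005,"tz":-0.02,"turn":0},{"grip":1,"tx":0,"ty":0.005,"tz":-0.04,"turn":0},{"grip":1,"tx":0,"ty":0.005,"tz":-0.06,"turn":0},{"grip":1,"tx":0,"ty":0.005,"tz":-0.08,"turn":0},{"grip":1,"tx":0,"ty":0.005,"tz":-0.1,"turn":0},{"grip":1,"tx":0,"ty":0.005,"tz":-0.12,"turn":0},{"grip":1,"tx":0,"ty":0.005,"tz":-0.12,"turn":0},{"grip":1,"tx":0,"ty":0.005,"tz":-0.12,"turn":0}]'

```text
clock: 6.85
position: [0.5388, 0.3092, 0.0953]
ee_rot: [-3.102, -0.488, 0.005]
force: [1.2, 0.0, -0.6]
width: 0.509
```

>>> drive_tool --increments '[{"grip":1,"tx":0,"ty":0,"tz":-0.02,"turn":0},{"grip":1,"tx":0,"ty":0,"tz":-0.04,"turn":0},{"grip":1,"tx":0,"ty":0,"tz":-0.06,"turn":0},{"grip":1,"tx":0,"ty":0,"tz":-0.08,"turn":0},{"grip":1,"tx":0,"ty":0,"tz":-0.093,"turn":0},{"grip":1,"tx":0,"ty":0,"tz":-0.093,"turn":0},{"grip":1,"tx":0,"ty":0,"tz":-0.093,"turn":0}]'

```text
clock: 7.55
position: [0.5387, 0.3093, 0.0579]
ee_rot: [-3.102, -0.488, 0.006]
force: [0.7, -0.0, -1.2]
width: 0.511
```

>>> drive_tool --increments '[{"grip":1,"tx":0,"ty":0,"tz":-0.004,"turn":0},{"grip":1,"tx":0,"ty":0,"tz":-0.007,"turn":0},{"grip":1,"tx":0,"ty":0,"tz":-0.007,"turn":0}]'

```text
clock: 7.85
position: [0.5391, 0.3094, 0.0569]
ee_rot: [-3.102, -0.488, 0.003]
force: [-4.4, -4.0, 15.2]
width: 0.509
```

Contact at TCP z 0.057 with 15 N, about 3 mm above my estimate. I'll check with a picture before letting go.

>>> drive_tool --increments '[{"grip":1,"tx":0,"ty":0,"tz":0.001,"turn":0},{"grip":1,"tx":0,"ty":0,"tz":0.001,"turn":0}]'

```text
clock: 8.05
position: [0.5393, 0.3096, 0.0576]
ee_rot: [-3.102, -0.487, 0.002]
force: [-0.6, 0.1, -0.9]
width: 0.511
```

Run:
```python
from h import *
im=get_image("scene")[:,:,::-1];o=observe();print(o['position'],o['force'])
print(proj("scene",[[.538,.308,.018],[.538,.308,.098]]))
cv2.imwrite("pics/home.png",cv2.resize(im[110:210,340:460],None,fx=6,fy=6,interpolation=cv2.INTER_CUBIC))
```

```text
[0.53918397 0.30948225 0.05729856] [-0.42541454 -0.38662232 -0.55839862]
[[396.78865023 152.76701639]
 [400.01317941 130.46255486]]
```

View pics/home.png

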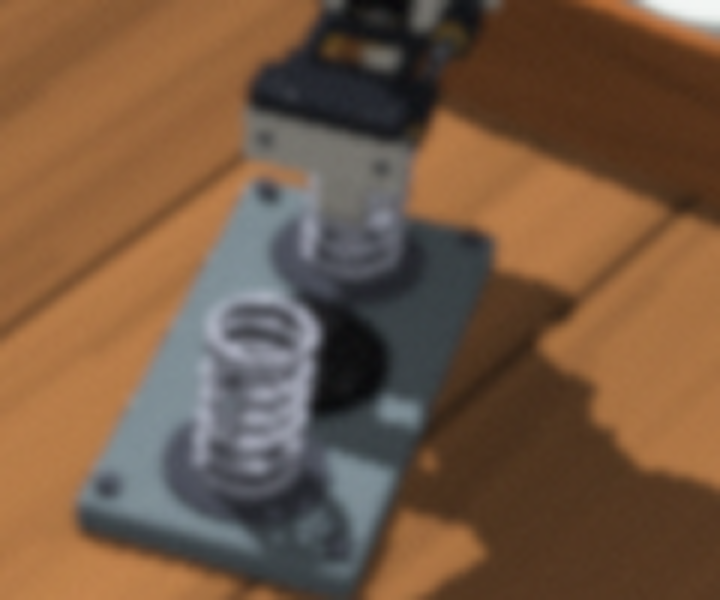

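The spring sits over the rod with its foot ring on the seat disc, around crop (352,255). I'll press lightly onto the seat, open and retreat upward.

>>> drive_tool --increments '[{"grip":1,"tx":0,"ty":0,"tz":-0.002,"turn":0},{"grip":1,"tx":0,"ty":0,"tz":-0.002,"turn":0},{"grip":0.4,"tx":0,"ty":0,"tz":-0.002,"turn":0},{"grip":-0.2,"tx":0,"ty":0,"tz":-0.002,"turn":0},{"grip":-1,"tx":0,"ty":0,"tz":-0.002,"turn":0},{"grip":-1,"tx":0,"ty":0,"tz":0,"turn":0},{"grip":-1,"tx":0,"ty":0,"tz":0,"turn":0},{"grip":-1,"tx":0,"ty":0,"tz":0,"turn":0},{"grip":-1,"tx":0,"ty":0,"tz":0,"turn":0},{"grip":-1,"tx":0,"ty":0,"tz":0,"turn":0}]'

```text
clock: 9.1
position: [0.5392, 0.3095, 0.0573]
ee_rot: [-3.102, -0.488, 0.003]
force: [0.2, 0.2, 0.1]
width: 0.998
```

>>> drive_tool --increments '[{"grip":-1,"tx":0,"ty":0,"tz":0.04,"turn":0},{"grip":-1,"tx":0,"ty":0,"tz":0.1,"turn":0},{"grip":-1,"tx":0,"ty":0,"tz":0.2,"turn":0},{"grip":-1,"tx":0,"ty":0,"tz":0.3,"turn":0},{"grip":-1,"tx":0,"ty":0,"tz":0.4,"turn":0},{"grip":-1,"tx":0,"ty":-0.1,"tz":0.45,"turn":0},{"grip":-1,"tx":0,"ty":-0.2,"tz":0.45,"turn":0},{"grip":-1,"tx":0,"ty":-0.3,"tz":0.45,"turn":0},{"grip":-1,"tx":0,"ty":-0.4,"tz":0.45,"turn":0},{"grip":-1,"tx":0,"ty":-0.5,"tz":0.45,"turn":0},{"grip":-1,"tx":0,"ty":-0.6,"tz":0.45,"turn":0},{"grip":-1,"tx":0,"ty":-0.6,"tz":0.45,"turn":0}]'

```text
clock: 10.3
position: [0.5394, 0.0624, 0.2371]
ee_rot: [3.103, 0.474, -0.004]
force: [-0.5, 0.8, 0.3]
width: 0.996
```

Run:
```python
from h import *
s=get_image("scene")[:,:,::-1];t=get_image("top")[:,:,::-1]
k=lambda im,x,y,w,h:cv2.resize(im[y:y+h,x:x+w],(400,300),interpolation=cv2.INTER_CUBIC)
cv2.imwrite("pics/final.png",np.vstack([np.hstack([k(s,350,115,100,75),k(t,130,150,100,75)]),np.hstack([k(s,180,200,160,120),k(t,370,140,160,120)])]))
print(observe()['position'],observe()['clock'])
```

```text
[0.53921664 0.06845475 0.23735643] 10.4
```

View pics/final.png

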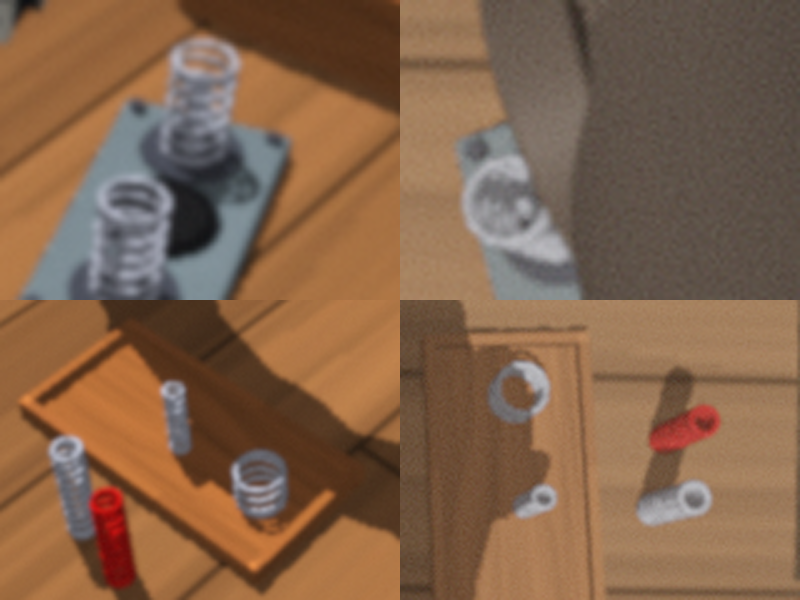

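The spring stands upright on the rod. Its top ring is at scene (401,130), against (400,130.5) predicted for home. The other springs are still standing where they were, so I'm handing in.

```bash
python3 -c "
from cell import *
print(sign_off())"
```

```text
the job is handed in; nothing more can be done
None
```

The wide tall spring is on the bare rod and home on its seat. I gripped it, lowered it over the rod without dropping it, let go at the seat, and handed in at about 10.4 s.

- **Fit:** in the last picture the spring stands upright around the rod. Its top ring is within 1 px of where a spring that is home should appear.
- **Other springs:** the narrow and short springs still stand in the tray where they were. The gripper is open and clear of everything.
- **Disagreement in the checks:** the foot touched the seat with the tool about 3 mm higher than I had worked out. The cause could be a slight slip in the grip or the thickness of the seat disc. The contact force was 15 N, and pictures before and after letting go both showed the spring seated.
- **Rejected calls:** two move calls were refused because I left out fields. The arm did not move on either one.

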